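# Open a belt tensioner and hold it for the belt change

## Task

A colleague is about to slip a new belt onto the small belt drive on the bench. Pull the red-headed transport pin out of the drive, put it into the upright steel cup and let go of it; only then take the orange finger post of the sprung tensioner arm, wind the arm forward (counter-clockwise from above, past where the pin stood) as far as its yellow stop, and finish while still holding it there against the spring. Keep the cup standing and leave the timer, the blue-capped vial and the petri dish alone.

Things in the scene. Friction and masses are not known exactly. Their poses are not given: they have to be found in the camera images.
- tensioner: belt drive fixed to the bench: aluminium plate 170 (x) x 160 (y) x 12 mm thick with two empty toothed steel pulleys (top 58 mm above the bench) on its far (+x) side, a blue pivot body, a black rest pillar, a yellow-topped stop pillar (both 56 mm tall) and a square pin boss (28 mm wide, top 34 mm up). Origin: centre of the plate's underside; its yaw varies by about half a radian.
- cage (a joint): angle of the sprung arm about its upright pivot, rad. 0 = at rest by the black pillar, pointing along yaw pi - 0.6 in the tensioner frame (to the robot and its left); grows counter-clockwise from above to a hard stop at 1.2, by the yellow pillar. A spring pulls it back to 0: 0.15 N m at rest, 0.6 N m at the stop (6 N at the post). The pin, when in its hole, blocks it at about 0.06 rad.
- cage_post (a point): on the axis of the orange round finger post on the arm's free end (14 mm thick, from 67 to 104 mm above the bench), 85 mm above the bench; moves with the arm, 100 mm from the pivot. A pad grip may turn on the round post.
- cage_pivot (a point): point on the upright pivot axis of the arm, 62 mm above the bench; z is up, x as the tensioner's. The arm is a dark cage of two plates, 22 mm wide, 40 to 62 mm above the bench, from the pivot to the post.
- pin_hole (a point): centre of the mouth of the pin's hole, on top of the boss 34 mm above the bench; the hole is 22 mm deep and 11.5 mm wide, upright
- pin: loose transport pin, 90 mm long, about 50 g: steel shank 10 mm thick and 64 mm long, red round head 22 mm thick and 26 mm tall on top. Origin: the tip of the shank, z points from the tip to the head. It starts standing upright in its hole, tip 12 mm above the bench, just beside the arm, 54 mm from the pivot.
- pin_head (a point): centre of the pin's red head, 77 mm from the tip (89 mm above the bench at the start)
- pin_mid (a point): middle of the pin's length, on its axis, 45 mm from the tip
- cup: loose round open steel cup, 72 mm across, 70 mm tall, wall 3 mm, floor 5 mm thick, about 0.3 kg, standing on the bench to the left or right of the drive. Origin: centre of its underside. The pin stands leaning in it.
- timer: small white lab timer, 66 x 62 x 18 mm, lying on the other side of the drive from the cup; bystander. Origin: centre of its underside
- check_vial: blue-capped vial, 26 mm across, 62 mm tall, behind the drive; bystander. Origin: centre of its underside
- petri_2: closed petri dish, 62 mm across, 15 mm tall, to the left of the drive and farther back; bystander. Origin: centre of its underside

How it is judged:
By the outcome, as a careful person would: the job done as asked, in the order asked, and still so for the second after the job is handed in, while the arm keeps its last pose, push and grip.
It also fails if it takes over 54 s, if anything falls off the work surface, if the arm or the gripper's body presses on something with over 40 N, if the wrist force passes 120 N, or if a joint passes its speed limit or range.

## Robot

A 6-joint arm with a two-finger parallel gripper is mounted at the origin on a cart in front of the work surface, level with it; the furniture and walls round the work are solid. World frame = base frame: x ahead of the robot, y to its left, z up, the work surface at z = 0. Lengths are in m, angles in rad, forces in N, time in s.
With the tool pointing down it reaches from about 0.35 to 0.775 m from the base axis. Payload 7.3 kg.
Tool frame: the origin (TCP) lies between the finger pads, 19 mm behind the fingertips; this is the grasp point; x points along the fingers, z is the direction in which the jaws open and shut, and the axes are right-handed (so a half turn about x gives the same grasp; the last joint's range is limited). The gripper opens to 92 mm and grips with 3 to 60 N. Pads are 19 mm wide; open, the fingers measure 130 mm over their backs; the gripper's body (75 mm by 190 mm) begins 47 mm behind the grasp point.
Start: joints at [-1.446, 0.342, 1.524, -0, 1.275, -0.146], TCP at [0.14, -0.506, 0.246] pointing down, gripper open.
Joint ranges: [-2.53, 2.53], [-0.77, 2.02], [0.04, 2.7], [-1, 4.14], [0.28, 2.66], [-3.11, 3.11]. Speed limits (rad/s): [2.57, 2.57, 3.14, 3.14, 3.14, 3.14].

## Interface

Orientations are given as [roll, pitch, yaw] about the fixed x, y, z axes, in that order (R = Rz(yaw) Ry(pitch) Rx(roll)).
In Python, from cell import robot gives the robot as it stands. The module is installed in compiled form; this text tells all that it offers.
- The arm moves only by the shell command python3 -m creep 'ROWS' [FORCE]. ROWS is JSON, a list of rows, each an object with "translation": the shift along the tool's x, y, z in m, a list of three; "twist": the turn, a rotation vector about the tool's x, y, z in rad, a list of three; "hand": the opening in per cent of the stroke, from 0 (shut) to 100 (fully open). A call has 1 to 5 rows; each row is the pose to reach, as a shift and turn from the pose measured when the call began, along the tool's axes at that moment; what a row does not reach only later rows make up. A row lasts 1/10 s, in which the tool goes at most 50 mm and 8.59 degrees, less where a joint would pass 70% of its speed; a pose out of reach is approached as far as the arm can. A call with a gripper value outside its range is refused whole. The fingers move at their own pace and stop on an object; FORCE is the grip in N (left out, the last holds). Time passes only in rows, so rows that repeat a pose let the fingers close. It gives the time, the measured TCP pose, the force and the opening at its end, in the units of the state.
- robot.observe(): the state, without advancing time (a new reading comes with each control period).
- robot.read_camera(name): name is "scene" or "top" or "wrist"; returns the picture (480x640x3 uint8, blue, green, red); there is no depth.
- robot.calibration(name): a dict with "intrinsics" (3x3 intrinsics, pixels), "cam_to_world" (4x4, takes a point from camera to world coordinates); the wrist camera has in their place "mount" (4x4, takes a point from camera to tool coordinates, whose origin is the TCP and whose axes are the tool frame's). Camera axes: x right, y up, looking along -z (the intrinsics and any distortion apply to the point x, -y, -z); pixel columns grow to the right and rows downward; lengths in m; the calibration is good to about 2 mm. The wrist camera is an equidistant fisheye: a pixel r from the principal point sees the ray r / f radians off the axis. A picture is of the moment at which its call begins: read the wrist's pose just before it. calibration takes no time and is no camera call.
- robot.hand_in(): hands the job in, once; it reports no verdict.
The state is a dict: "time": time; "qpos": joint angles; "qvel": joint speeds; "joint_efforts": joint torques, N m; "tool_pos": TCP position; "tool_rot": TCP orientation; "contact_force": force on the tool from outside, world axes, zero at the start; "torque": the same for the moment, N m; "opening": finger opening in m.
Only numpy, scipy, OpenCV 4.12 (cv2) and the standard library are available. Lean on these libraries where they do the work, as an engineer would, in place of code of your own. Each camera call takes 0.05 s, during which the arm holds its last target. There are 200 camera calls.

## Working session

There is one attempt and no reset: what is moved stays moved. The work goes in short steps, Python scripts to look and compute and a shell command to move; the robot and the scene stay as the last step left them, time stands still between calls to the robot, and variables do not carry over. Pictures are saved under pics/ and viewed, about 8 in all and at most 12, crops included, and the job is handed in when it is done.

```bash
mkdir -p pics; python3 - <<'E'
from cell import robot
import cv2,numpy as np
s=robot.observe(); print({k:np.round(v,3).tolist() for k,v in s.items()})
for n in("scene","top"):
    im=robot.read_camera(n); cv2.imwrite(f"pics/{n}0.png",im)
for n in("scene","top","wrist"):
    print(n,{k:np.round(v,4).tolist() if not isinstance(v,str) else v for k,v in robot.calibration(n).items()})
E
```

```text
{'time': 0.0, 'qpos': [-1.446, 0.343, 1.525, 0.0, 1.275, -0.146], 'qvel': [-0.001, -0.001, -0.001, 0.001, 0.0, 0.0], 'joint_efforts': [0.003, -43.123, -24.422, 0.072, 0.056, -0.0], 'tool_pos': [0.14, -0.505, 0.245], 'tool_rot': [2.995, 1.569, 1.695], 'contact_force': [-0.482, -0.303, 0.704], 'torque': [0.067, 0.031, 0.059], 'opening': 0.092}
scene {'intrinsics': [[593.502, 0.0, 323.5258], [0.0, 593.502, 244.0874], [0.0, 0.0, 1.0]], 'cam_to_world': [[-0.852, 0.3257, -0.41, 0.06], [-0.5236, -0.5256, 0.6705, 0.8486], [0.0029, 0.7859, 0.6184, 0.8854], [0.0, 0.0, 0.0, 1.0]]}
top {'intrinsics': [[445.5891, 0.0, 319.9533], [0.0, 445.5891, 239.0866], [0.0, 0.0, 1.0]], 'cam_to_world': [[0.0199, 0.985, -0.1714, 0.4073], [-0.9994, 0.0149, -0.0303, -0.0139], [-0.0273, 0.1719, 0.9847, 1.129], [0.0, 0.0, 0.0, 1.0]]}
wrist {'intrinsics': [[371.6483, 0.0, 317.1841], [0.0, 371.6483, 244.172], [0.0, 0.0, 1.0]], 'mount': [[0.0011, 0.2727, -0.9621, -0.1389], [0.001, 0.9621, 0.2727, 0.0724], [1.0, -0.0013, 0.0008, -0.0003], [0.0, 0.0, 0.0, 1.0]]}
```

View pics/scene0.png

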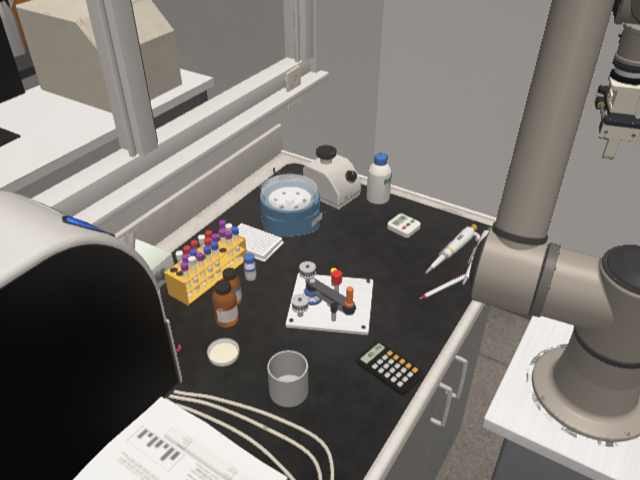

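View pics/top0.png

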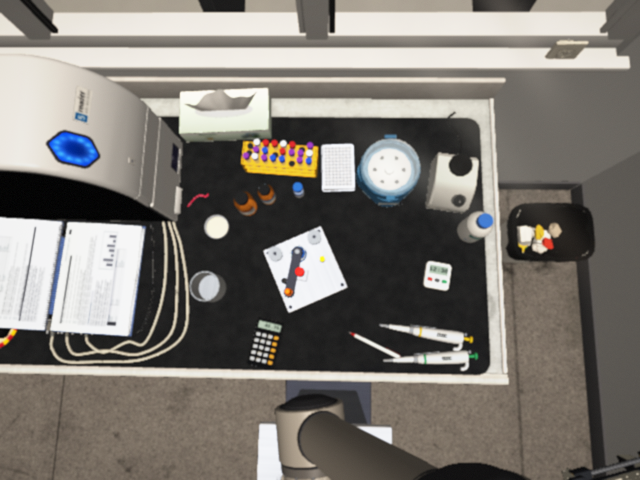

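Scene view: the drive is around (330,300), with the red head at (337,276), the orange post at (350,297) and the cup at (288,378). Top view: red head at (299,272), post at (289,292), cup at (208,287), timer on the right. Next I'll enlarge both.

```bash
python3 - <<'E'
import cv2,numpy as np
s=cv2.imread("pics/scene0.png");t=cv2.imread("pics/top0.png")
C=np.zeros((600,800,3),np.uint8)
def put(im,x,y,w,h,X,Y,k):
    c=cv2.resize(im[y:y+h,x:x+w],None,fx=k,fy=k,interpolation=cv2.INTER_CUBIC)
    for i in range(0,w,10): cv2.line(c,(i*k,0),(i*k,6 if i%50 else 14),(0,255,255),1); cv2.putText(c,str(x+i),(i*k,22),0,.3,(0,255,0),1)
    for i in range(0,h,10): cv2.line(c,(0,i*k),(6,i*k),(0,255,255),1); cv2.putText(c,str(y+i),(8,i*k+4),0,.3,(0,255,0),1)
    C[Y:Y+h*k,X:X+w*k]=c
put(s,280,255,100,80,0,0,4)
put(t,260,225,95,90,410,0,4)
put(s,260,345,60,65,0,325,4)
put(t,185,262,50,50,410,370,4)
cv2.imwrite("pics/crop0.png",C)
E
```

```text
(no output)
```

View pics/crop0.png

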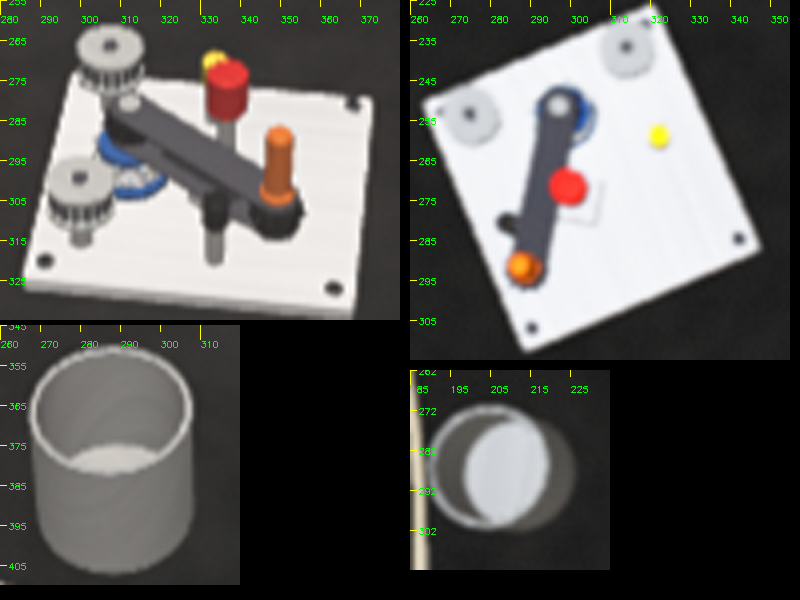

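Enlarged view, scene pixels: head centre (336.8,277.8), post middle (349.6,296), pivot cap (312.5,280.5), cup rim centre (287.8,366). Top pixels: head (299.5,271.8), post about (288.3,291.7), pivot (297,251), yellow stop (322,259), cup rim (205,286.3).

```bash
cat > h.py <<'E'
import numpy as np,cv2
from cell import robot
from scipy.spatial.transform import Rotation as Ro
def pose():
    s=robot.observe(); return np.array(s["tool_pos"]),Ro.from_euler('xyz',s["tool_rot"]).as_matrix(),s
def ray(n,u,v,tool=None):
    c=robot.calibration(n);K=np.array(c["intrinsics"]);a=(u-K[0,2])/K[0,0];b=(v-K[1,2])/K[1,1]
    if n=="wrist":
        r=np.hypot(a,b)+1e-9; d=np.array([a/r*np.sin(r),-b/r*np.sin(r),-np.cos(r)])
        p,R=tool; M=np.array(c["mount"]); return p+R@M[:3,3],R@(M[:3,:3]@d)
    M=np.array(c["cam_to_world"]); d=M[:3,:3]@np.array([a,-b,-1]); return M[:3,3],d/np.linalg.norm(d)
def tri(rays):
    A=0;B=0
    for o,d in rays: P=np.eye(3)-np.outer(d,d); A=A+P; B=B+P@o
    x=np.linalg.solve(A,B); return x,[np.linalg.norm((np.eye(3)-np.outer(d,d))@(x-o)) for o,d in rays]
def atz(r,z): o,d=r; return o+d*(z-o[2])/d[2]
def delta(target): # target world point -> shift in tool axes
    p,R,_=pose(); return R.T@(np.array(target)-p)
E
python3 - <<'E'
from h import *
np.set_printoptions(precision=4,suppress=True)
for n,a,b,z in [("head",(336.75,277.75),(299.5,271.75),.089),("post",(349.6,296),(288.3,291.7),.085),("pivot",(312.5,280.5),(297,251),.064),("cuprim",(287.75,366),(205,286.25),.07),("yellow",(333.5,270.5),(322,259),.056)]:
    r=[ray("scene",*a),ray("top",*b)]; print(n,*tri(r),"atz",atz(r[0],z),atz(r[1],z))
p,R,s=pose();print(p);print(R)
# plate corners from top (z=.012)
for u,v in [(263.3,250.5),(288.8,313),(347.8,287),(320,226)]: print(atz(ray("top",u,v),.012))
E
```

```text
head [0.5091 0.0642 0.088 ] [np.float64(0.000977510574359942), np.float64(0.000977510574360031)] atz [0.5076 0.0649 0.089 ] [0.51   0.0645 0.089 ]
post [0.4633 0.0901 0.0806] [np.float64(0.00015183384189318479), np.float64(0.00015183384189305102)] atz [0.4609 0.0942 0.085 ] [0.4632 0.0897 0.085 ]
pivot [0.5618 0.0735 0.063 ] [np.float64(0.0010502642532260436), np.float64(0.0010502642532258994)] atz [0.5601 0.0742 0.064 ] [0.5626 0.0738 0.064 ]
cuprim [0.4736 0.2917 0.0673] [np.float64(0.00018226522831818814), np.float64(0.00018226522831817058)] atz [0.4724 0.2935 0.07  ] [0.4733 0.2908 0.07  ]
yellow [0.5455 0.0133 0.0534] [np.float64(2.7908335370225813e-05), np.float64(2.790833537005552e-05)] atz [0.544  0.0159 0.056 ] [0.5451 0.0132 0.056 ]
[ 0.1404 -0.5055  0.2449]
[[-0.0002  0.9636  0.2675]
 [ 0.0013  0.2675 -0.9635]
 [-1.      0.0002 -0.0013]]
[0.5701 0.164  0.012 ]
[0.4146 0.094  0.012 ]
[ 0.4815 -0.0514  0.012 ]
[0.6358 0.021  0.012 ]
```

Checks agree: the pin is 53.5 mm from the pivot, the post 99.9 mm, and the heights are about right. The plate yaw of about 0.42 matches the arm direction. Moving above the pin now.

```bash
python3 -m creep '[{"translation":[0,0.19,-0.17],"twist":[0,0,0],"hand":100},{"translation":[0,0.19,-0.17],"twist":[0,0,0],"hand":100},{"translation":[0,0.19,-0.17],"twist":[0,0,0],"hand":100},{"translation":[0,0.19,-0.17],"twist":[0,0,0],"hand":100},{"translation":[0,0.19,-0.17],"twist":[0,0,0],"hand":100}]' 30
python3 -m creep '[{"translation":[0,0.19,-0.17],"twist":[0,0,0],"hand":100},{"translation":[0,0.19,-0.17],"twist":[0,0,0],"hand":100},{"translation":[0,0.19,-0.17],"twist":[0,0,0],"hand":100},{"translation":[0,0.19,-0.17],"twist":[0,0,0],"hand":100},{"translation":[0,0.19,-0.17],"twist":[0,0,0],"hand":100}]'
python3 -c "
from h import *
print(delta([.509,.0643,.20]));print(pose()[1].round(3))"
```

```text
time: 0.6
tool_pos: [0.2757, -0.2934, 0.245]
tool_rot: [2.976, 1.569, 1.675]
contact_force: [0.5, -1.0, -0.3]
opening: 0.0917
time: 1.1
tool_pos: [0.4104, -0.0826, 0.2453]
tool_rot: [2.955, 1.569, 1.655]
contact_force: [0.6, -1.2, 0.1]
opening: 0.0916
[ 0.04553746  0.1342318  -0.11520749]
[[-0.     0.964  0.267]
 [ 0.002  0.267 -0.964]
 [-1.     0.    -0.002]]
```

```bash
python3 -m creep '[{"translation":[0.02,0.05,-0.04],"twist":[0,0,0],"hand":100},{"translation":[0.045,0.134,-0.115],"twist":[0,0,0],"hand":100},{"translation":[0.045,0.134,-0.115],"twist":[0,0,0],"hand":100},{"translation":[0.045,0.134,-0.115],"twist":[0,0,0],"hand":100},{"translation":[0.045,0.134,-0.115],"twist":[0,0,0],"hand":100}]'
python3 -m creep '[{"translation":[0,0,0],"twist":[0,0,0],"hand":100},{"translation":[0,0,0],"twist":[0,0,0],"hand":100}]'
python3 - <<'E'
from h import *
p,R,s=pose(); cv2.imwrite("pics/w1.png",robot.read_camera("wrist"))
print(delta([.509,.0643,.091]))
c=robot.calibration("wrist");M=np.array(c["mount"])
def proj(X):
    q=M[:3,:3].T@(R.T@(np.array(X)-p)-M[:3,3]); th=np.arctan2(np.hypot(q[0],q[1]),-q[2]); h=np.hypot(q[0],q[1]); f=371.65
    return 317.18+f*th*q[0]/h, 244.17-f*th*q[1]/h
for n,X in dict(head=[.509,.0643,.089],top=[.509,.0643,.102],post=[.4633,.0901,.085],pivot=[.562,.0735,.063]).items(): print(n,np.round(proj(X),1))
E
```

```text
time: 1.6
tool_pos: [0.5095, 0.0673, 0.1987]
tool_rot: [-2.664, 1.567, 2.323]
contact_force: [-1.3, -0.2, 0.4]
opening: 0.0923
time: 1.8
tool_pos: [0.5091, 0.0669, 0.1985]
tool_rot: [-2.481, 1.567, 2.505]
contact_force: [-0.5, -0.3, 0.1]
opening: 0.0918
[ 0.10781435 -0.00051424  0.0024676 ]
head [322.  247.7]
top [322.2 253.2]
post [271.6 293.8]
pivot [329.5 167.7]
```

View pics/w1.png

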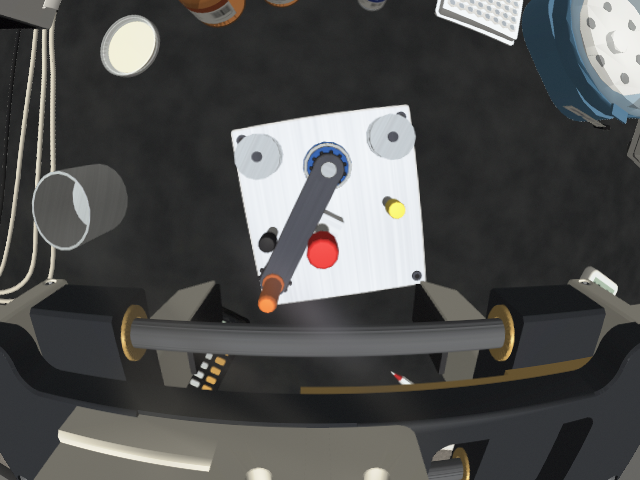

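The wrist view shows the head at (323,250), the post at (270,290) and the pivot at (328,170). All are within 1–2 mm of the projected positions. Descending, gripping and reading back.

```bash
python3 -m creep '[{"translation":[0.04,0,0.0025],"twist":[0,0,0],"hand":100},{"translation":[0.075,0,0.0025],"twist":[0,0,0],"hand":100},{"translation":[0.095,0,0.0025],"twist":[0,0,0],"hand":100},{"translation":[0.107,0,0.0025],"twist":[0,0,0],"hand":100},{"translation":[0.107,0,0.0025],"twist":[0,0,0],"hand":100}]'
python3 -m creep '[{"translation":[0,0,0],"twist":[0,0,0],"hand":10},{"translation":[0,0,0],"twist":[0,0,0],"hand":10},{"translation":[0,0,0],"twist":[0,0,0],"hand":10},{"translation":[0,0,0],"twist":[0,0,0],"hand":10},{"translation":[0,0,0],"twist":[0,0,0],"hand":10}]' 20
python3 -m creep '[{"translation":[0,0,0],"twist":[0,0,0],"hand":10},{"translation":[0,0,0],"twist":[0,0,0],"hand":10},{"translation":[0,0,0],"twist":[0,0,0],"hand":10},{"translation":[0,0,0],"twist":[0,0,0],"hand":10}]' 20
```

```text
time: 2.35
tool_pos: [0.5088, 0.0636, 0.0911]
tool_rot: [-2.297, 1.566, 2.687]
contact_force: [-0.4, 0.4, 0.1]
opening: 0.0921
time: 2.85
tool_pos: [0.509, 0.0637, 0.0915]
tool_rot: [-2.363, 1.566, 2.622]
contact_force: [0.5, -0.6, -0.4]
opening: 0.0564
time: 3.25
tool_pos: [0.509, 0.0637, 0.0914]
tool_rot: [-2.352, 1.566, 2.633]
contact_force: [1.1, -0.3, 0.4]
opening: 0.0244
```

```bash
python3 -m creep '[{"translation":[0,0,0],"twist":[0,0,0],"hand":10},{"translation":[0,0,0],"twist":[0,0,0],"hand":10},{"translation":[0,0,0],"twist":[0,0,0],"hand":10}]' 30
python3 -m creep '[{"translation":[-0.005,0,0],"twist":[0,0,0],"hand":10},{"translation":[-0.011,0,0],"twist":[0,0,0],"hand":10},{"translation":[-0.018,0,0],"twist":[0,0,0],"hand":10},{"translation":[-0.026,0,0],"twist":[0,0,0],"hand":10},{"translation":[-0.036,0,0],"twist":[0,0,0],"hand":10}]' 30
python3 -m creep '[{"translation":[-0.02,0,0],"twist":[0,0,0],"hand":10},{"translation":[-0.05,0,0],"twist":[0,0,0],"hand":10},{"translation":[-0.085,0,0],"twist":[0,0,0],"hand":10},{"translation":[-0.085,0,0],"twist":[0,0,0],"hand":10}]' 30
python3 - <<'E'
from h import *
print(delta([.4735,.2915,.21])); print(pose()[1].round(3))
cv2.imwrite("pics/w2.png",robot.read_camera("wrist")); 
E
```

```text
time: 3.55
tool_pos: [0.5089, 0.0637, 0.0914]
tool_rot: [-2.347, 1.566, 2.638]
contact_force: [-0.5, 0.2, -0.4]
opening: 0.0212
time: 4.05
tool_pos: [0.509, 0.0636, 0.1282]
tool_rot: [-2.342, 1.566, 2.643]
contact_force: [0.4, 0.3, -0.7]
opening: 0.0213
time: 4.45
tool_pos: [0.5118, 0.0634, 0.2186]
tool_rot: [1.632, 1.565, 0.333]
contact_force: [-0.2, 0.3, -0.1]
opening: 0.021
[ 0.00881136  0.02435292 -0.22998708]
[[ 0.006  0.963  0.269]
 [ 0.002  0.269 -0.963]
 [-1.     0.006 -0.   ]]
```

View pics/w2.png

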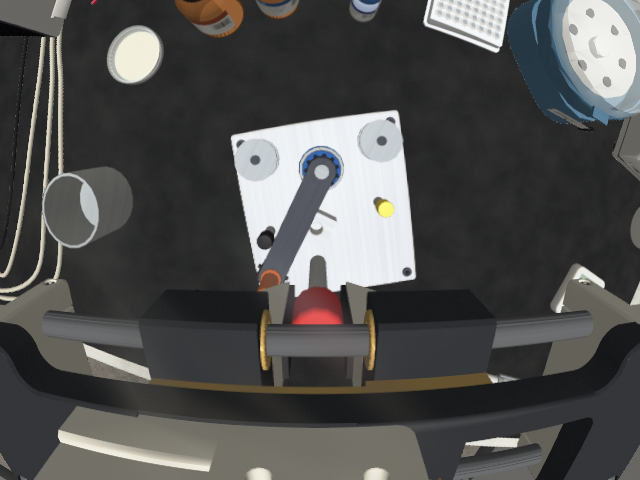

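The pin is out: the head is between the pads and the shank points down at (318,270). The arm is still at rest. Now to a point above the cup.

```bash
python3 -m creep '[{"translation":[0.0,0.005,-0.04],"twist":[0,0,0],"hand":10},{"translation":[0.0,0.01,-0.09],"twist":[0,0,0],"hand":10},{"translation":[0.0,0.02,-0.14],"twist":[0,0,0],"hand":10},{"translation":[0.005,0.024,-0.19],"twist":[0,0,0],"hand":10},{"translation":[0.009,0.024,-0.23],"twist":[0,0,0],"hand":10}]' 30
python3 -m creep '[{"translation":[0,0,0],"twist":[0,0,0],"hand":10},{"translation":[0,0,0],"twist":[0,0,0],"hand":10}]' 30
python3 - <<'E'
from h import *
print(delta([.4735,.2915,.102])); print(pose()[1].round(3))
w=robot.read_camera("wrist"); s=robot.read_camera("scene");t=robot.read_camera("top")
C=np.zeros((600,800,3),np.uint8)
C[:300,:400]=cv2.resize(w,(400,300)); C[:480,400:]=cv2.resize(s[300:420,240:340],(400,480)); C[300:600,:400]=cv2.resize(t[240:330,150:270],(400,300))
cv2.imwrite("pics/m3.png",C)
E
```

```text
time: 5.0
tool_pos: [0.4708, 0.2935, 0.2063]
tool_rot: [2.767, 1.569, 1.469]
contact_force: [1.2, -0.5, -0.5]
opening: 0.0216
time: 5.2
tool_pos: [0.4696, 0.2941, 0.205]
tool_rot: [-1.968, 1.569, 3.019]
contact_force: [0.4, 0.1, -0.6]
opening: 0.021
[0.10295521 0.00325152 0.00360181]
[[-0.002  0.962  0.272]
 [ 0.     0.272 -0.962]
 [-1.    -0.002 -0.001]]
```

View pics/m3.png

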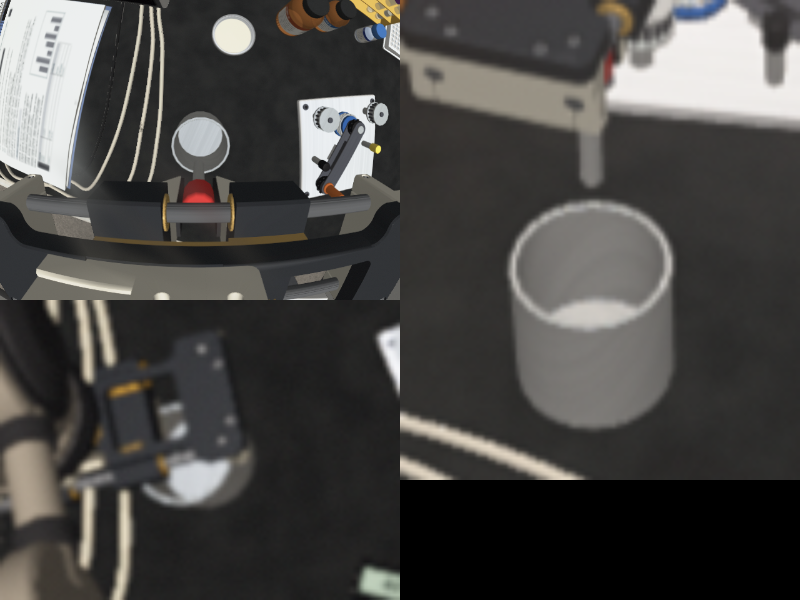

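The wrist, scene and top pictures agree: the tip hangs over the cup centre (scene crop tip at x≈592, rim centre at x≈592). Lowering, releasing and lifting.

```bash
python3 -m creep '[{"translation":[0.02,0.003,0.0035],"twist":[0,0,0],"hand":10},{"translation":[0.05,0.003,0.0035],"twist":[0,0,0],"hand":10},{"translation":[0.08,0.003,0.0035],"twist":[0,0,0],"hand":10},{"translation":[0.098,0.003,0.0035],"twist":[0,0,0],"hand":10},{"translation":[0.108,0.003,0.0035],"twist":[0,0,0],"hand":10}]' 30
python3 -m creep '[{"translation":[0,0,0],"twist":[0,0,0],"hand":10},{"translation":[0,0,0],"twist":[0,0,0],"hand":30},{"translation":[0,0,0],"twist":[0,0,0],"hand":60},{"translation":[0,0,0],"twist":[0,0,0],"hand":100},{"translation":[0,0,0],"twist":[0,0,0],"hand":100}]' 30
python3 -m creep '[{"translation":[0,0,0],"twist":[0,0,0],"hand":100},{"translation":[0,0,0],"twist":[0,0,0],"hand":100},{"translation":[0,0,0],"twist":[0,0,0],"hand":100},{"translation":[0,0,0],"twist":[0,0,0],"hand":100},{"translation":[0,0,0],"twist":[0,0,0],"hand":100}]' 30
python3 -m creep '[{"translation":[-0.01,0,0],"twist":[0,0,0],"hand":100},{"translation":[-0.03,0,0],"twist":[0,0,0],"hand":100},{"translation":[-0.06,0,0],"twist":[0,0,0],"hand":100},{"translation":[-0.1,0,0],"twist":[0,0,0],"hand":100},{"translation":[-0.11,0,0],"twist":[0,0,0],"hand":100}]' 30
python3 - <<'E'
from h import *
print(delta([.463,.0905,.19])); print(pose()[1].round(3))
s=robot.read_camera("scene")
cv2.imwrite("pics/s4.png",cv2.resize(s[240:420,240:400],None,fx=3.2,fy=3.2))
E
```

```text
time: 5.85
tool_pos: [0.4747, 0.2881, 0.0965]
tool_rot: [-1.812, 1.568, -3.114]
contact_force: [0.7, 0.8, -0.5]
opening: 0.0211
time: 6.35
tool_pos: [0.4751, 0.2884, 0.0973]
tool_rot: [-2.278, 1.569, 2.704]
contact_force: [-0.8, 0.8, 0.1]
opening: 0.047
time: 6.85
tool_pos: [0.4751, 0.2883, 0.0972]
tool_rot: [-2.213, 1.569, 2.769]
contact_force: [0.7, 0.7, -0.1]
opening: 0.0872
time: 7.35
tool_pos: [0.477, 0.2891, 0.2124]
tool_rot: [1.847, 1.564, 0.546]
contact_force: [0.2, 0.3, 0.3]
opening: 0.0914
[ 0.02153718 -0.06646559  0.18779834]
[[ 0.006  0.964  0.266]
 [ 0.004  0.266 -0.964]
 [-1.     0.007 -0.002]]
```

View pics/s4.png

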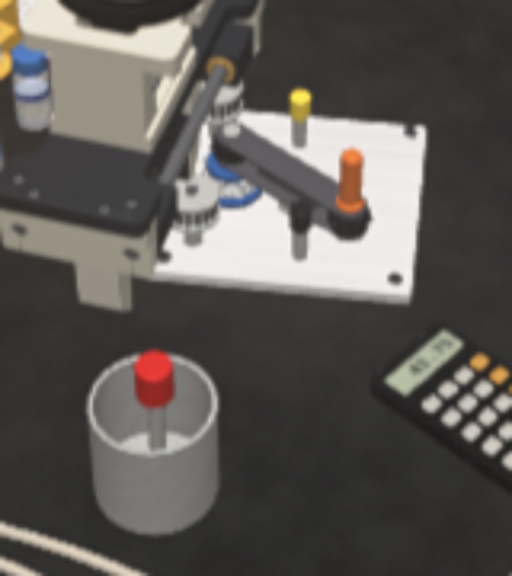

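The pin stands leaning in the upright cup, released, with its red head at crop (155,378). The post is unchanged at (350,180). Moving above the post.

```bash
python3 -m creep '[{"translation":[0,-0.015,0.04],"twist":[0,0,0],"hand":100},{"translation":[0,-0.03,0.085],"twist":[0,0,0],"hand":100},{"translation":[0.01,-0.05,0.13],"twist":[0,0,0],"hand":100},{"translation":[0.02,-0.066,0.17],"twist":[0,0,0],"hand":100},{"translation":[0.0215,-0.0665,0.188],"twist":[0,0,0],"hand":100}]' 30
python3 -m creep '[{"translation":[0,0,0],"twist":[0,0,0],"hand":100},{"translation":[0,0,0],"twist":[0,0,0],"hand":100}]' 30
python3 - <<'E'
from h import *
print(delta([.463,.0905,.088])); p,R,_=pose()
w=robot.read_camera("wrist"); cv2.imwrite("pics/w5.png",w[100:400,120:520]); 
c=robot.calibration("wrist");M=np.array(c["mount"])
for X in ([.463,.0905,.104],[.463,.0905,.067]):
    q=M[:3,:3].T@(R.T@(np.array(X)-p)-M[:3,3]); h=np.hypot(q[0],q[1]); th=np.arctan2(h,-q[2]); f=371.65
    print(317.18+f*th*q[0]/h-120, 244.17-f*th*q[1]/h-100)
E
```

```text
time: 7.9
tool_pos: [0.4605, 0.0873, 0.188]
tool_rot: [2.381, 1.568, 1.078]
contact_force: [0.1, -0.5, 0.3]
opening: 0.0918
time: 8.1
tool_pos: [0.4599, 0.0871, 0.1873]
tool_rot: [2.998, 1.568, 1.693]
contact_force: [-0.2, 0.9, -0.1]
opening: 0.0919
[ 0.09934646  0.00380503 -0.00215678]
194.4274767722875 152.8142658697411
195.00413491435177 137.70267506713856
```

View pics/w5.png

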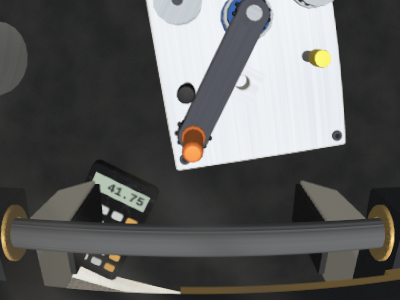

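The post top is at crop (193,152) and the projection gave (194,153), so they match within a millimetre. Descending and gripping the post.

```bash
python3 -m creep '[{"translation":[0.03,0.0038,-0.002],"twist":[0,0,0],"hand":90},{"translation":[0.06,0.0038,-0.002],"twist":[0,0,0],"hand":60},{"translation":[0.085,0.0038,-0.002],"twist":[0,0,0],"hand":60},{"translation":[0.099,0.0038,-0.002],"twist":[0,0,0],"hand":60},{"translation":[0.099,0.0038,-0.002],"twist":[0,0,0],"hand":60}]' 30
python3 -m creep '[{"translation":[0,0,0],"twist":[0,0,0],"hand":5},{"translation":[0,0,0],"twist":[0,0,0],"hand":5},{"translation":[0,0,0],"twist":[0,0,0],"hand":5},{"translation":[0,0,0],"twist":[0,0,0],"hand":5},{"translation":[0,0,0],"twist":[0,0,0],"hand":5}]' 30
python3 -m creep '[{"translation":[0,0,0],"twist":[0,0,0],"hand":5},{"translation":[0,0,0],"twist":[0,0,0],"hand":5},{"translation":[0,0,0],"twist":[0,0,0],"hand":5},{"translation":[0,0,0],"twist":[0,0,0],"hand":5},{"translation":[0,0,0],"twist":[0,0,0],"hand":5}]' 40
cat >> h.py <<'E'
def plan(piv,r,phi0,angs):
    # shifts in tool axes from the present pose, for post on circle at arm yaw phi0+ang
    p,R,_=pose()
    for a in angs: 
        X=np.array([piv[0]+r*np.cos(phi0+a),piv[1]+r*np.sin(phi0+a),p[2]]); print(round(a,2),(R.T@(X-p)).round(4))
E
python3 - <<'E'
from h import *
p,R,s=pose(); piv=[.562,.0735]; d=p[:2]-piv; phi=np.arctan2(d[1],d[0]); print(p,s["opening"],np.hypot(*d),phi, R.round(3))
plan(piv,np.hypot(*d),phi,[.1,.2,.3,.4,.5,.6,.7,.8,.9,1.,1.1,1.2])
E
```

```text
time: 8.65
tool_pos: [0.4619, 0.0922, 0.0868]
tool_rot: [-2.523, 1.566, 2.458]
contact_force: [-0.3, -0.2, -0.0]
opening: 0.0574
time: 9.15
tool_pos: [0.4622, 0.0922, 0.0873]
tool_rot: [-2.668, 1.567, 2.313]
contact_force: [-0.2, 0.2, -0.1]
opening: 0.0195
time: 9.65
tool_pos: [0.4624, 0.0916, 0.0873]
tool_rot: [-2.595, 1.567, 2.386]
contact_force: [0.5, -5.6, -1.4]
opening: 0.0131
[0.46243058 0.09157937 0.08733894] 0.013108138412261595 0.10119749899879182 2.961974049940446 [[-0.002  0.964  0.265]
 [ 0.002  0.265 -0.964]
 [-1.    -0.002 -0.003]]
0.1 [-0.     -0.0039  0.0093]
0.2 [-0.     -0.0069  0.019 ]
0.3 [-0.0001 -0.0089  0.0289]
0.4 [-0.0001 -0.0099  0.039 ]
0.5 [-0.0001 -0.0099  0.0491]
0.6 [-0.0002 -0.0088  0.0592]
0.7 [-0.0002 -0.0068  0.0691]
0.8 [-0.0002 -0.0038  0.0787]
0.9 [-0.0003  0.0002  0.088 ]
1.0 [-0.0003  0.005   0.0969]
1.1 [-0.0003  0.0107  0.1052]
1.2 [-0.0004  0.0173  0.113 ]
```

```bash
python3 -m creep '[{"translation":[0,-0.0039,0.0093],"twist":[-0.05,0,0],"hand":5},{"translation":[0,-0.0069,0.019],"twist":[-0.1,0,0],"hand":5},{"translation":[0,-0.0089,0.0289],"twist":[-0.15,0,0],"hand":5},{"translation":[0,-0.0099,0.039],"twist":[-0.2,0,0],"hand":5},{"translation":[0,-0.0099,0.0491],"twist":[-0.25,0,0],"hand":5}]' 40
python3 - <<'E'
from h import *
p,R,s=pose(); piv=[.562,.0735]; d=p[:2]-piv; phi=np.arctan2(d[1],d[0])%(2*np.pi); print(p,s["opening"],s["contact_force"],np.hypot(*d),phi)
plan(piv,.1005,2.968,[.6,.7,.8,.9,1.,1.1,1.2,1.25])
E
```

```text
time: 10.15
tool_pos: [0.4645, 0.0425, 0.0873]
tool_rot: [-2.764, 1.564, 2.47]
contact_force: [-4.4, 6.0, 5.4]
opening: 0.0129
[0.46451205 0.04253077 0.08727153] 0.012893665471096176 [-4.41084761  5.95203987  5.3849382 ] 0.10228877346818495 3.4491827268098363
0.6 [-0.0001 -0.0001  0.0122]
0.7 [-0.0001 -0.0005  0.0222]
0.8 [-0.0002  0.      0.0322]
0.9 [-0.0003  0.0016  0.0422]
1.0 [-0.0003  0.0041  0.0519]
1.1 [-0.0004  0.0076  0.0613]
1.2 [-0.0005  0.012   0.0703]
1.25 [-0.0005  0.0146  0.0747]
```

```bash
python3 -m creep '[{"translation":[0,0,0.012],"twist":[-0.05,0,0],"hand":5},{"translation":[0,-0.0005,0.022],"twist":[-0.1,0,0],"hand":5},{"translation":[0,0,0.032],"twist":[-0.15,0,0],"hand":5},{"translation":[0,0.0016,0.042],"twist":[-0.2,0,0],"hand":5},{"translation":[0,0.004,0.052],"twist":[-0.25,0,0],"hand":5}]' 40
python3 - <<'E'
from h import *
p,R,s=pose(); piv=[.562,.0735]; d=p[:2]-piv; phi=np.arctan2(d[1],d[0])%(2*np.pi); print(p,s["opening"],s["contact_force"],np.hypot(*d),phi)
plan(piv,.1005,2.968,[1.05,1.1,1.15,1.2,1.25])
E
```

```text
time: 10.65
tool_pos: [0.4906, -0.0002, 0.0871]
tool_rot: [-2.734, 1.557, 2.753]
contact_force: [-12.1, -0.2, 12.8]
opening: 0.0134
[ 4.90615603e-01 -1.65895653e-04  8.71275969e-02] 0.013437598734137253 [-12.14733612  -0.20452501  12.80369736] 0.10257873232105522 3.9427185376219853
1.05 [-0.0001  0.0026  0.0075]
1.1 [-0.0002  0.0032  0.0125]
1.15 [-0.0002  0.0041  0.0174]
1.2 [-0.0003  0.0052  0.0223]
1.25 [-0.0004  0.0066  0.0271]
```

```bash
python3 - <<'E'
from h import *
plan([.5603,.0715],.1,2.955,[1.05,1.1,1.15,1.2,1.22,1.25])
print(pose()[1].round(3))
E
```

```text
1.05 [-0.0001  0.0003  0.0064]
1.1 [-0.0001  0.0009  0.0114]
1.15 [-0.0002  0.0017  0.0163]
1.2 [-0.0003  0.0028  0.0212]
1.22 [-0.0003  0.0033  0.0231]
1.25 [-0.0004  0.0041  0.026 ]
[[-0.013  0.715  0.699]
 [ 0.005  0.699 -0.715]
 [-1.    -0.005 -0.013]]
```

```bash
python3 -m creep '[{"translation":[-0.0005,0.0003,0.0064],"twist":[-0.03,0,0],"hand":5},{"translation":[-0.0005,0.0009,0.0114],"twist":[-0.06,0,0],"hand":5},{"translation":[-0.0005,0.0017,0.0163],"twist":[-0.09,0,0],"hand":5},{"translation":[-0.0005,0.0028,0.0205],"twist":[-0.1,0,0],"hand":5},{"translation":[-0.0005,0.0028,0.0205],"twist":[-0.1,0,0],"hand":5}]' 40
python3 - <<'E'
from h import *
p,R,s=pose(); piv=[.5603,.0715]; d=p[:2]-piv; phi=np.arctan2(d[1],d[0])%(2*np.pi); f=np.array(s["contact_force"]); print(p,np.hypot(*d),phi-2.955)
print("tool-frame force",R.T@f, "radial,tang",f[:2]@d/np.hypot(*d), f[:2]@np.array([-d[1],d[0]])/np.hypot(*d))
w=robot.read_camera("wrist"); s=robot.read_camera("scene")
C=np.zeros((480,800,3),np.uint8);C[:,:400]=cv2.resize(w[60:360,160:410],(400,480));C[:,400:]=cv2.resize(s[240:360,280:380],(400,480))
cv2.imwrite("pics/m6.png",C)
E
```

```text
time: 11.15
tool_pos: [0.5046, -0.0122, 0.0872]
tool_rot: [-2.782, 1.551, 2.806]
contact_force: [-9.0, 2.7, 6.9]
opening: 0.013
[ 0.50464649 -0.01222812  0.08716376] 0.10053711007283234 1.1707538562114266
tool-frame force [-6.74112881 -3.72214823 -8.73806715] radial,tang 2.7208538343448434 -8.960818410004933
```

View pics/m6.png

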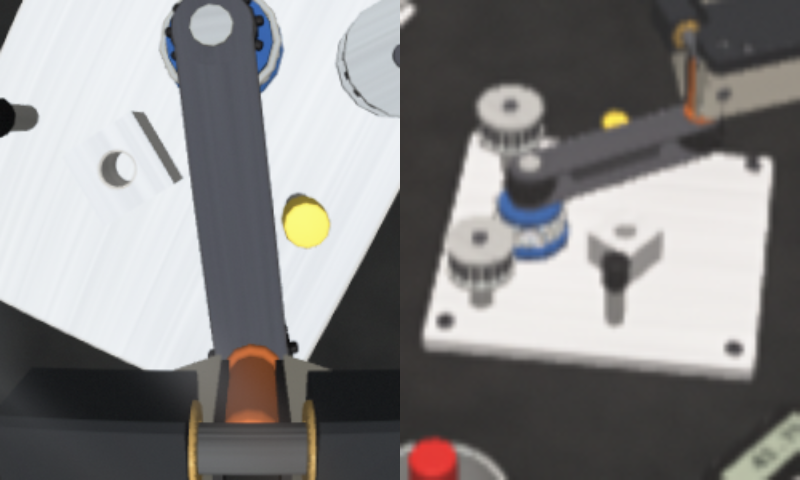

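The arm is nearly at the stop: the crop shows a gap of a few pixels between the arm edge (x≈278) and the yellow pillar (x≈285). Pushing on gently and watching the force.

```bash
python3 -m creep '[{"translation":[0,0.0002,0.002],"twist":[0,0,0],"hand":5},{"translation":[0,0.0004,0.0035],"twist":[0,0,0],"hand":5},{"translation":[0,0.0006,0.005],"twist":[0,0,0],"hand":5},{"translation":[0,0.0006,0.005],"twist":[0,0,0],"hand":5}]' 40
cat > chk.py <<'E'
from h import *
p,R,s=pose(); piv=[.5603,.0715]; d=p[:2]-piv; phi=np.arctan2(d[1],d[0])%(2*np.pi); f=np.array(s["contact_force"]); print(p,np.hypot(*d),phi-2.955,s["opening"])
print("tool-frame force",R.T@f, "radial,tang",f[:2]@d/np.hypot(*d), f[:2]@np.array([-d[1],d[0]])/np.hypot(*d))
E
python3 chk.py
python3 -m creep '[{"translation":[0,0.0002,0.002],"twist":[0,0,0],"hand":5},{"translation":[0,0.0004,0.003],"twist":[0,0,0],"hand":5},{"translation":[0,0.0004,0.003],"twist":[0,0,0],"hand":5}]' 40
python3 chk.py
```

```text
time: 11.65
tool_pos: [0.5066, -0.0137, 0.0871]
tool_rot: [-2.788, 1.546, 2.8]
contact_force: [-8.5, 3.9, 7.2]
opening: 0.0134
[ 0.50655121 -0.01367513  0.08713704] 0.10071611162374998 1.1944591224899224 0.013437330981449122
tool-frame force [-6.93677126 -2.46051332 -9.20914603] radial,tang 1.1927153297253978 -9.28425835047676
time: 11.95
tool_pos: [0.5072, -0.0142, 0.0872]
tool_rot: [-2.795, 1.542, 2.794]
contact_force: [-7.6, 3.4, 4.5]
opening: 0.0134
[ 0.50721019 -0.01416155  0.08715271] 0.10077911378433964 1.2025648818799208 0.013381552551113896
tool-frame force [-4.23157415 -2.23726367 -8.14124725] radial,tang 1.0617710391285766 -8.250188326911271
```

```bash
python3 -m creep '[{"translation":[0,0.0004,0.003],"twist":[0,0,0],"hand":5},{"translation":[0,0.0006,0.005],"twist":[0,0,0],"hand":5},{"translation":[0,0.0008,0.007],"twist":[0,0,0],"hand":5},{"translation":[0,0.0008,0.007],"twist":[0,0,0],"hand":5},{"translation":[0,0.0008,0.007],"twist":[0,0,0],"hand":5}]' 40
python3 chk.py
```

```text
time: 12.45
tool_pos: [0.5084, -0.0151, 0.087]
tool_rot: [-2.815, 1.531, 2.775]
contact_force: [-16.6, 10.6, 14.4]
opening: 0.0133
[ 0.50837472 -0.01514301  0.0870058 ] 0.10101111839626024 1.2174832930061843 0.013271342208294887
tool-frame force [-13.58463549  -2.60681524 -20.06648086] radial,tang -0.5820209586898519 -19.679610816961098
```

The tangential force jumped to about 20 N, against roughly 6 N from the spring alone, while the tool moved only 1.5 mm. That means the arm is on the hard stop. Final check while holding, using camera calls only so the target stays put.

```bash
python3 - <<'E'
from h import *
for i in range(12): w=robot.read_camera("wrist")
s=robot.read_camera("scene")
C=np.zeros((560,800,3),np.uint8);C[:480,:400]=cv2.resize(w[60:360,160:410],(400,480));C[:,400:]=cv2.resize(s[210:420,230:380],(400,560))
cv2.imwrite("pics/m7.png",C)
E
python3 chk.py
```

```text
[ 0.50836851 -0.01513458  0.08699857] 0.10100708273649911 1.217387637388545 0.013506129584778233
tool-frame force [-14.00697884  -3.09421369 -20.21634433] radial,tang -0.12279235973359436 -19.88631634979841
```

View pics/m7.png

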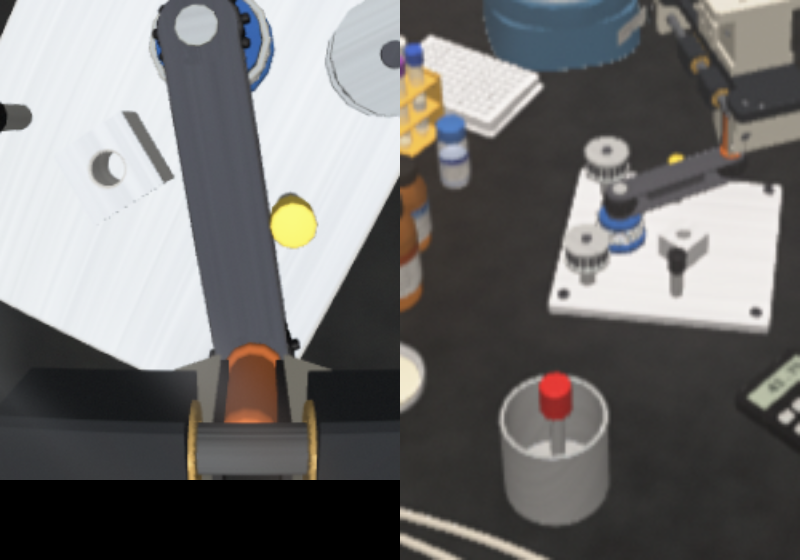

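The arm edge now touches the yellow pillar at (271,220). The pin is still in the standing cup, the vial is untouched, and the force and pose held steady over 0.65 s. Handing in.

```bash
python3 -c "
from cell import robot
print(robot.hand_in())"; python3 chk.py
```

```text
the job is handed in; nothing more can be done
None
the job is handed in; nothing more can be done
```

The job is done and handed in at about 13 s of the 54 s allowed. I pulled the pin, stood it in the cup and let go. Then I gripped the orange post, wound the arm counter-clockwise to its yellow stop, and handed in while still holding it there.

**Last checks that passed:**
- **Stop reached:** the last picture shows the arm edge touching the yellow pillar. I estimated the angle at about 1.21 rad; the stop is at 1.2.
- **Holding firm:** the push on the post was about 20 N, against about 6 N from the spring. It stayed steady for 0.65 s before hand-in.
- **Cup and pin:** the pin stands leaning in the upright cup, and the vial looks undisturbed.

**What disagreed or went unchecked:**
- **Pivot position:** my first camera estimate was about 2 mm off. That caused some side load (up to about 12 N) mid-sweep, so I refitted the pivot from the path the post followed.
- **Residual load:** the tool ended tilted about 0.04 rad, with about 14 N of upward force on it. Both are well below the limits.
- **Timer and petri dish:** the final picture does not show the timer, and only the edge of the petri dish. The arm was never lowered near either one.

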